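Show a guest what to make tea with

ROBOT

A 7-joint arm with a two-finger parallel gripper is mounted at the origin on a cart in front of the work surface, level with it; the furniture and walls round the work are solid. World frame = base frame: x ahead of the robot, y to its left, z up, the work surface at z = 0. Lengths are in m, angles in rad, forces in N, time in s.
With the tool pointing down it reaches from about 0.35 to 0.9 m from the base axis. Payload 8.1 kg.
Tool frame: the origin (TCP) lies between the finger pads, 19 mm behind the fingertips; this is the grasp point; z points along the fingers, y is the line along which they close (so a half turn about z gives the same grasp; the last joint's range is limited). The gripper opens to 92 mm and grips with 3 to 60 N. Pads are 19 mm wide; open, the fingers measure 130 mm over their backs; the gripper's body (75 mm by 190 mm) begins 47 mm behind the grasp point.
Start: joints at [1.011, 0.434, 0.025, 1.573, -0.012, 1.134, -0.075], TCP at [0.276, -0.561, 0.246] pointing down, gripper open.
Joint ranges: [-2.62, 2.62], [-0.44, 2.09], [-1.27, 1.32], [0.08, 2.57], [-1.32, 4.46], [0.12, 2], [-2.74, 2.74]. Speed limits (rad/s): [2.22, 2.22, 3.01, 3.01, 3.14, 3.14, 3.14].

INTERFACE

Orientations are given as a rotation vector (axis times angle).
In Python, from cell import observe, get_image, camera_params, sign_off, silhouettes gives the robot as it stands. The module is installed in compiled form; this text tells all that it offers.
- The arm moves only by the tool jog_arm, never from a script. Its argument "motion" is a list that holds one entry, the list of rows, each a list of 7 numbers: the shift along the tool's x, y, z in m, then the turn, a rotation vector about the tool's x, y, z in rad, then the closure, from -1 (fully open) to 1 (shut), so that 0 is half open. In form: [[[dx, dy, dz, wx, wy, wz, hand], ...]]. A call has 1 to 10 rows; each row is the pose to reach, as a shift and turn from the pose commanded when the call began, along the tool's axes at that moment; what a row does not reach only later rows make up. A row lasts 1/12 s, in which the tool goes at most 41.7 mm and 7.16 degrees, less where a joint would pass 70% of its speed; a pose out of reach is approached as far as the arm can. A call with a gripper value outside its range is refused whole. The fingers move at their own pace and stop on an object; "force" is the grip in N (left out, the last holds). Time passes only in rows, so rows that repeat a pose let the fingers close. It gives the time, the measured TCP pose, the force, the opening and the grip force at its end, in the units of the state.
- observe(): the state, without advancing time (a new reading comes with each control period).
- get_image(name): name is "scene" or "top"; returns the picture (480x640x3 uint8, red, green, blue); there is no depth.
- camera_params(name): a dict with "vertical_fov" (degrees; the focal length in pixels is half the picture's height over the tangent of half this angle, whatever the lens; pixels are square), "cx", "cy" (the principal point, pixels), "T" (4x4, takes a point from camera to world coordinates). Camera axes: x right, y down, z forward; pixel columns grow to the right and rows downward; lengths in m; the calibration is good to about 2 mm. A picture is of the moment at which its call begins. camera_params takes no time and is no camera call.
- sign_off(): hands the job in; it is judged then, once.
Trained networks look in the newest picture that a camera, given by its name, has taken for a name from the list of things; names that differ only in an ending like _2 or _b are one class to them, and where a whole thing is asked for, a point or a joint stands for the part that bears it (a point fixed in the world has none). Each returns a list of dicts, best first, with "p" (0 to 1); they miss things now and then, are a little off and sometimes report something else, mostly with a low value. They report only what shows in the picture. A call takes as long as a camera call. They do not tell look-alikes from the thing itself.
- silhouettes(query, camera): "mask" (480x640 bool, what is visible of it) and "pixel" ([column, row] in pixels, amid what is visible of it).
The state is a dict: "clock": time; "joints": joint angles; "dq": joint speeds; "joint_efforts": joint torques, N m; "position": TCP position; "ee_rot": TCP orientation; "force": force on the tool from outside, world axes, zero at the start; "ft_torque": the same for the moment, N m; "width": opening from 0.0 (shut) to 1.0 (fully open); "gripper_force": force on a finger pad.
Only numpy, scipy, OpenCV 4.12 (cv2) and the standard library are available. Lean on these libraries where they do the work, as an engineer would, in place of code of your own. Each camera call takes 0.05 s, during which the arm holds its last target. There are 200 camera calls.

TASK

A guest asks how to make tea the way you like it: point out, in this order, the red tea box, the small jar of white milk with the grey lid, and the mug. For each one hold the fingers still, pointing down at the middle of its top from a few centimetres above it, for about two seconds; go from one to the next well above everything, do not come down over the green tea box, the black tea box or the drinking glass, and do not touch or move anything at all. Finish while still pointing at the mug.

Things in the scene. Friction and masses are not known exactly. Their poses are not given: they have to be found in the camera images.
- red_tea: Red carton tea box, upright, with a slot in its lid; 67 x 82 x 85 mm (x, y, z). Origin at the centre of its underside, z up. Loose. The first thing to point at.
- red_tea_top (a point): the middle of the top of the red tea box, 85 mm above the worktop
- milk_jar: Small round glass jar full of white milk, grey screw lid; diameter 56, height 125 mm. Origin at the centre of its underside, z up. Loose. The second thing to point at.
- milk_jar_top (a point): the middle of the top of the milk jar's lid, 125 mm above the worktop
- mug: Plain cream mug, open at the top, outer diameter 84, height 91 mm. Origin on its underside; the round body is centred 15 mm along its own +y from the origin and the handle reaches to 58 mm along its own -y. Loose. The last thing to point at.
- mug_top (a point): centre of the mug's mouth, level with the rim, 91 mm above the worktop
- green_tea: Pale green carton tea box, upright, with a slot in its lid; 67 x 86 x 85 mm (x, y, z). Origin at the centre of its underside, z up. Loose bystander.
- green_tea_top (a point): the middle of the top of the green tea box, 85 mm above the worktop
- black_tea: Black carton tea box, upright, with a slot in its lid; 68 x 77 x 91 mm (x, y, z). Origin at the centre of its underside, z up. Loose bystander.
- black_tea_top (a point): the middle of the top of the black tea box, 91 mm above the worktop
- glass: Clear drinking glass, empty, open at the top; diameter 81, height 93 mm. Origin at the centre of its underside, z up. Loose bystander.
- glass_top (a point): centre of the glass's mouth, level with the rim, 93 mm above the worktop
- kettle: Silver and black electric kettle, fixed at the back left of the worktop, 156 x 220 x 223 mm. Origin on its underside. The other things round about (red-lidded coffee carafe, canisters, jars, 300 mm tall oil bottle) are fixed too; the six loose things stand upright in two rows in front of the canisters, in any order, at least 10 cm apart between centres.
Not all that is in view belongs to the job. There is more than one size of the red_tea; the one meant has the size given above.

How it is judged:
On the way, in this order (a step that is already met when the one before it is completed fails the run):
1. the fingers have pointed down at the red tea box from just above it for 1.5 s (horizontal distance between the grasp point and red_tea_top below 0.035 m and z of the grasp point in the frame of red_tea_top between 0.02 and 0.11 m and angle between the grasp point's own z axis and vertical above 2.3 rad), for 1.5 s.
2. the fingers have pointed down at the milk jar from just above it for 1.5 s (horizontal distance between the grasp point and milk_jar_top below 0.035 m and z of the grasp point in the frame of milk_jar_top between 0.02 and 0.11 m and angle between the grasp point's own z axis and vertical above 2.3 rad), for 1.5 s.
3. the fingers have pointed down at the mug from just above it for 1.5 s (horizontal distance between the grasp point and mug_top below 0.035 m and z of the grasp point in the frame of mug_top between 0.02 and 0.11 m and angle between the grasp point's own z axis and vertical above 2.3 rad), for 1.5 s.
At the end, for the whole second after the job is handed in: The fingers still point down (within 50 degrees) at the mug: the tool point is within 35 mm sideways of the centre of its mouth and 20 to 110 mm above its rim. All six loose things are at rest within 10 mm of where they stood (all of step 3 and distance of each of red_tea, milk_jar, mug, green_tea, black_tea, glass from where it was at the start of the episode below 0.01 m and linear speed of each of red_tea, milk_jar, mug, green_tea, black_tea, glass below 0.02 m/s); the robot touches nothing.
It fails at once if the robot touches something (contact force between the arm and anything else above 0.5 N).
It fails at once if the fingers touch something (contact force between the fingers and anything else above 0.5 N).
It fails at once if one of the things is moved, lifted or carried by more than 15 mm (distance of any of red_tea, milk_jar, mug, green_tea, black_tea, glass from where it was at the start of the episode above 0.015 m).
It fails at once if the fingers come down over the green tea box, the black tea box or the glass (within 35 mm sideways, tool point less than 110 mm above its top) ((horizontal distance between the grasp point and green_tea_top below 0.035 m and z of the grasp point in the frame of green_tea_top below 0.11 m) or (horizontal distance between the grasp point and black_tea_top below 0.035 m and z of the grasp point in the frame of black_tea_top below 0.11 m) or (horizontal distance between the grasp point and glass_top below 0.035 m and z of the grasp point in the frame of glass_top below 0.11 m)).
It also fails if it takes over 56 s, if anything falls off the work surface, if the arm or the gripper's body presses on something with over 40 N, if the wrist force passes 120 N, or if a joint passes its speed limit or range.

## Working session

There is one attempt and no reset: what is moved stays moved. The work goes in short steps, Python scripts to look and compute and a tool call to move; the robot and the scene stay as the last step left them, time stands still between calls to the robot, and variables do not carry over. Pictures are saved under pics/ and viewed, at most 10 in all, crops included, and the job is handed in when it is done.

Besides the shell and the picture viewer there is one more tool, called after "Call:" as a command line: name --argument value ..., lists and objects as JSON in quotes. jog_arm: Moves the arm, as the interface text tells. Its arguments: {"type":"object","properties":{"motion":{"type":"array"},"force":{"type":"number"}},"required":["motion"]}

```bash
mkdir -p pics
cat > h.py <<'E'
import numpy as np,cv2
from cell import *
def cam(n):
    p=camera_params(n); f=240/np.tan(np.radians(p["vertical_fov"])/2); return f,p["cx"],p["cy"],np.array(p["T"])
def ray(n,u,v,z):
    f,cx,cy,T=cam(n); d=T[:3,:3]@np.array([(u-cx)/f,(v-cy)/f,1]); o=T[:3,3]; return o+d*(z-o[2])/d[2]
def proj(n,P):
    f,cx,cy,T=cam(n); q=T[:3,:3].T@(np.array(P)-T[:3,3]); return np.array([f*q[0]/q[2]+cx,f*q[1]/q[2]+cy])
E
python3 - <<'E'
from h import *
s=observe(); print(s["clock"],s["position"],s["ee_rot"],s["width"])
for c in("scene","top"):
    im=get_image(c); cv2.imwrite(f"pics/{c}0.png",im[:,:,::-1]); print(c,cam(c)[3].round(3).tolist(),cam(c)[0])
H=dict(red_tea=.085,milk_jar=.125,mug=.091,green_tea=.085,black_tea=.091,glass=.093)
for n,h in H.items():
  for c in("scene","top"):
    for d in silhouettes(n,c)[:3]:
        m=d["mask"]; ys,xs=np.where(m); 
        print(n,c,round(d["p"],2),np.round(d["pixel"]),[xs.min(),xs.max(),ys.min(),ys.max()],m.sum(),ray(c,*d["pixel"],h/2).round(3)[:2])
E
```

```text
0.0 [ 0.27541921 -0.56050057  0.24474325] [-3.05856434e+00 -7.10858677e-01  7.46691262e-04] 1.0015074048144048
scene [[0.922, -0.287, 0.259, 0.161], [-0.387, -0.701, 0.599, -1.129], [0.009, -0.653, -0.757, 1.319], [0.0, 0.0, 0.0, 1.0]] 608.9894734118229
top [[-0.022, -0.983, 0.184, 0.356], [-1.0, 0.024, 0.007, -0.193], [-0.011, -0.184, -0.983, 1.434], [0.0, 0.0, 0.0, 1.0]] 549.2052749461334
red_tea scene 0.93 [254. 185.] [np.int64(247), np.int64(267), np.int64(171), np.int64(197)] 436 [0.508 0.098]
red_tea scene 0.74 [311. 357.] [np.int64(282), np.int64(337), np.int64(322), np.int64(398)] 2777 [ 0.443 -0.486]
red_tea scene 0.67 [328. 232.] [np.int64(315), np.int64(339), np.int64(213), np.int64(252)] 920 [ 0.635 -0.149]
red_tea top 0.97 [305. 230.] [np.int64(285), np.int64(323), np.int64(211), np.int64(249)] 978 [ 0.636 -0.151]
red_tea top 0.93 [203. 274.] [np.int64(189), np.int64(218), np.int64(262), np.int64(289)] 525 [0.528 0.112]
red_tea top 0.72 [445. 304.] [np.int64(417), np.int64(481), np.int64(275), np.int64(334)] 2289 [ 0.437 -0.501]
milk_jar scene 0.96 [306. 191.] [np.int64(
[... 589 characters left out ...]
np.int64(245)] 583 [0.649 0.   ]
black_tea scene 0.59 [286. 295.] [np.int64(273), np.int64(298), np.int64(273), np.int64(316)] 1053 [ 0.452 -0.303]
black_tea scene 0.4 [304. 190.] [np.int64(296), np.int64(316), np.int64(171), np.int64(212)] 732 [0.635 0.019]
black_tea top 0.64 [366. 296.] [np.int64(349), np.int64(385), np.int64(281), np.int64(316)] 917 [ 0.461 -0.302]
black_tea top 0.31 [360. 235.] [np.int64(346), np.int64(376), np.int64(220), np.int64(254)] 857 [ 0.617 -0.292]
glass scene 0.6 [340. 269.] [np.int64(325), np.int64(356), np.int64(249), np.int64(292)] 1170 [ 0.612 -0.282]
glass top 0.57 [360. 235.] [np.int64(345), np.int64(376), np.int64(220), np.int64(254)] 854 [ 0.618 -0.293]
```

View pics/top0.png

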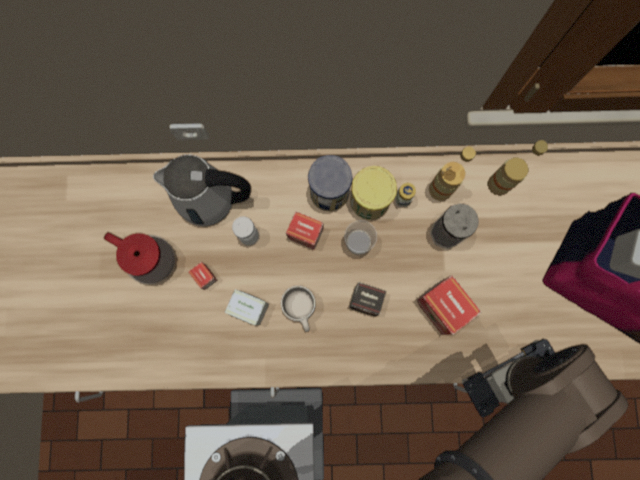

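View pics/scene0.png

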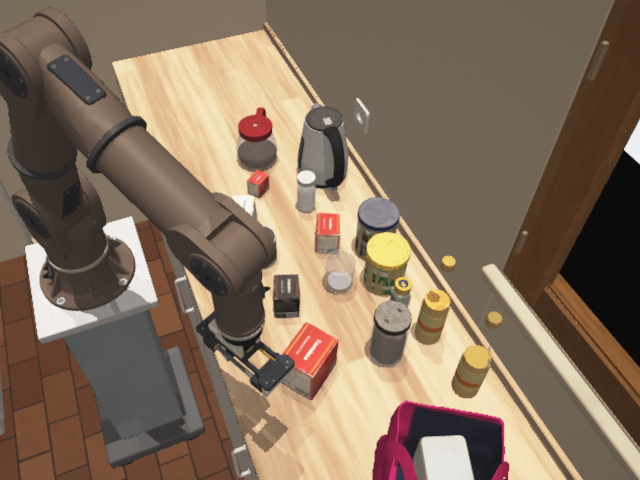

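The picture shows three red boxes in the top view: mid (305,230), tiny (203,276) and large (450,304). The milk jar is at (245,230) beside the kettle (200,190), the mug at (298,303), green tea at (247,308), black tea at (367,299) and the glass at (359,240). I'll check which red box is the right size, and the heights of the top faces.

Run:
```python
from h import *
im=get_image("top")[:,:,::-1].copy(); hsv=cv2.cvtColor(im,cv2.COLOR_BGR2HSV)
m=((hsv[...,1]>170)&(hsv[...,2]>110)&((hsv[...,0]<8)|(hsv[...,0]>172))).astype(np.uint8)
m=cv2.morphologyEx(m,cv2.MORPH_CLOSE,np.ones((7,7)))
for c in cv2.findContours(m,0,2)[0]:
    if cv2.contourArea(c)<150: continue
    r=cv2.minAreaRect(c); b=cv2.boxPoints(r)
    for h in(.045,.085,.13): 
        P=np.array([ray("top",*q,h)[:2] for q in b]); print(np.round(r[0]),h,np.linalg.norm(P[0]-P[1]).round(3),np.linalg.norm(P[2]-P[1]).round(3),P.mean(0).round(3))
x0,y0,k=180,150,3.4
for n in("milk_jar","mug"):
    d=silhouettes(n,"top"); c=[e for e in d if e["p"]>.6][0]["mask"].astype(np.uint8)
big=cv2.resize(im[y0:y0+175,x0:x0+230],None,fx=k,fy=k,interpolation=2)
pts=dict(r=(.636,-.151,.085),j=(.634,-.004,.125),m=(.449,-.121,.091))
for n,P in pts.items():
    q=(proj("top",P)-[x0,y0])*k; cv2.drawMarker(big,tuple(int(a) for a in q),(255,0,255),0,12,1)
    print(n,proj("top",P).round(1))
# circles: jar lid top, mug rim
for (x,y,z),r in((pts['j'],.028),(pts['m'],.042)):
    C=[(proj("top",(x+r*np.cos(a),y+r*np.sin(a),z))-[x0,y0])*k for a in np.linspace(0,6.28,40)]
    cv2.polylines(big,[np.int32(C)],True,(0,255,0),1)
cv2.imwrite("pics/crop1.png",big)
```

```text
[132. 255.] 0.045 0.131 0.102 [0.582 0.294]
[132. 255.] 0.085 0.127 0.099 [0.575 0.28 ]
[132. 255.] 0.13 0.123 0.096 [0.568 0.264]Traceback (most recent call last):
  File "<stdin>", line 12, in <module>
IndexError: list index out of range
```

Run:
```python
from h import *
im=get_image("top")[:,:,::-1].copy(); hsv=cv2.cvtColor(im,cv2.COLOR_BGR2HSV)
m=((hsv[...,1]>150)&(hsv[...,2]>150)&((hsv[...,0]<9)|(hsv[...,0]>170))).astype(np.uint8)
m=cv2.morphologyEx(m,cv2.MORPH_CLOSE,np.ones((9,9)))
for c in cv2.findContours(m,0,2)[0]:
    if cv2.contourArea(c)<150: continue
    r=cv2.minAreaRect(c); b=cv2.boxPoints(r)
    for h in(.045,.085,.13): 
        P=np.array([ray("top",*q,h)[:2] for q in b]); print(np.round(r[0]),h,np.linalg.norm(P[0]-P[1]).round(3),np.linalg.norm(P[2]-P[1]).round(3),P.mean(0).round(3))
x0,y0,k=180,150,3.4
big=cv2.resize(im[y0:y0+175,x0:x0+230],None,fx=k,fy=k,interpolation=2)
pts=dict(r=(.632,-.151,.085),j=(.634,-.004,.125),m=(.445,-.130,.091))
for n,P in pts.items():
    q=(proj("top",P)-[x0,y0])*k; cv2.drawMarker(big,tuple(int(a) for a in q),(255,0,255),0,12,1)
for (x,y,z),r in((pts['j'],.028),(pts['m'],.042)):
    C=[(proj("top",(x+r*np.cos(a),y+r*np.sin(a),z))-[x0,y0])*k for a in np.linspace(0,6.28,40)]
    cv2.polylines(big,[np.int32(C)],True,(0,255,0),1)
cv2.imwrite("pics/crop1.png",big)
R=cv2.Rodrigues(observe()["ee_rot"])[0]; print(R.round(3))
# tops of fixed things, by stereo: top pixels guess vs scene pixels guess
for n,a,b in(("canister_dark",(331,178),(379,214)),("yellow",(375,188),(388,249)),("kettle",(187,174),(323,117)),("oilA",(452,171),(437,298)),("oilB",(516,166),(476,357)),("grey",(461,218),(393,318)),("bigred",(452,304),(310,350))):
    z=np.linspace(0,.4,201); e=[np.linalg.norm(ray("top",*a,t)-ray("scene",*b,t)) for t in z]; i=int(np.argmin(e)); print(n,z[i].round(3),round(e[i],3),ray("top",*a,z[i])[:2].round(3))
```

```text
[451. 304.] 0.045 0.088 0.112 [ 0.436 -0.515]
[451. 304.] 0.085 0.085 0.109 [ 0.434 -0.506]
[451. 304.] 0.13 0.082 0.105 [ 0.432 -0.496]
[201. 274.] 0.045 0.038 0.047 [0.527 0.116]
[201. 274.] 0.085 0.037 0.046 [0.522 0.107]
[201. 274.] 0.13 0.035 0.044 [0.516 0.097]
[304. 229.] 0.045 0.053 0.073 [ 0.639 -0.148]
[304. 229.] 0.085 0.051 0.071 [ 0.631 -0.149]
[304. 229.] 0.13 0.05 0.068 [ 0.622 -0.151]
[[ 0.898  0.441  0.   ]
 [ 0.441 -0.898 -0.   ]
 [ 0.     0.    -1.   ]]
canister_dark 0.142 0.003 [ 0.743 -0.22 ]
yellow 0.132 0.0 [ 0.718 -0.327]
kettle 0.214 0.009 [0.74  0.114]
oilA 0.152 0.004 [ 0.75  -0.513]
oilB 0.138 0.01 [ 0.763 -0.674]
grey 0.156 0.007 [ 0.632 -0.526]
bigred 0.108 0.001 [ 0.433 -0.502]
```

View pics/crop1.png

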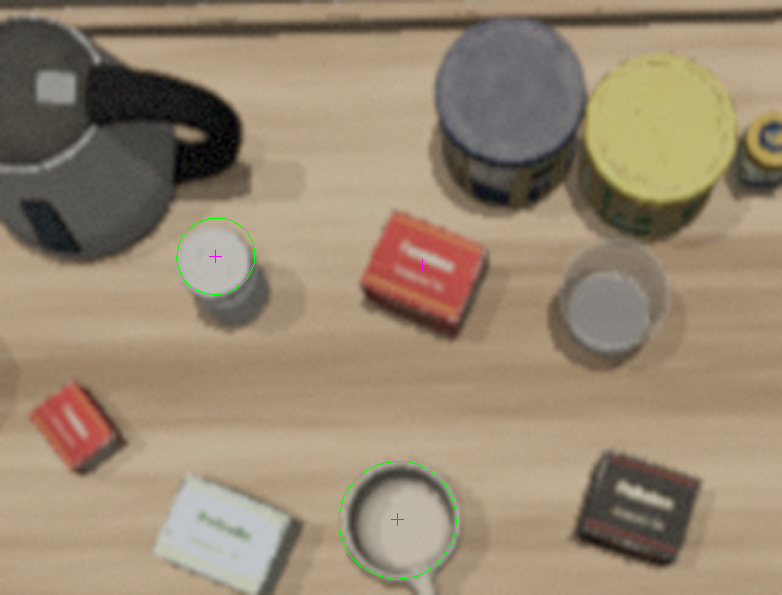

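Red tea is the mid box (its top matches green tea's size), at about (0.632, -0.151). The other two red boxes are rejected: the tiny one is about 40x50 mm and the large one about 85x110 mm. The jar is at (0.634, -0.004) and the mug mouth at (0.445, -0.130); the overlays fit both. I'll go up first, then across, closing the fingers.

Call:
jog_arm --motion '[[[0,0,-0.03,0,0,0,1],[0,0,-0.06,0,0,0,1],[0.02,-0.01,-0.085,0,0,0,1],[0.05,-0.02,-0.085,0,0,0,1],[0.08,-0.035,-0.085,0,0,0,1],[0.11,-0.045,-0.085,0,0,0,1],[0.14,-0.06,-0.085,0,0,0,1],[0.17,-0.07,-0.085,0,0,0,1],[0.2,-0.085,-0.085,0,0,0,1],[0.23,-0.095,-0.085,0,0,0,1]]]'

```text
clock: 1.73
position: [0.4409, -0.3724, 0.3308]
ee_rot: [3.06, 0.712, 0.0]
force: [0.6, -1.0, 0.5]
width: 0.321
gripper_force: 0.0
```

Call:
jog_arm --motion '[[[0.03,-0.013,0,0,0,0,1],[0.06,-0.026,0,0,0,0,1],[0.09,-0.039,0,0,0,0,1],[0.12,-0.052,0,0,0,0,1],[0.15,-0.065,0,0,0,0,1],[0.18,-0.078,0,0,0,0,1],[0.21,-0.09,0,0,0,0,1],[0.24,-0.103,0,0,0,0,1],[0.26,-0.111,0,0,0,0,1],[0.271,-0.116,0,0,0,0,1]]]'

```text
clock: 2.57
position: [0.6339, -0.1471, 0.3301]
ee_rot: [-3.057, -0.717, -0.001]
force: [-0.0, 1.3, -0.5]
width: 0.005
gripper_force: 0.0
```

Call:
jog_arm --motion '[[[0,0,0.02,0,0,0,1],[0,0,0.045,0,0,0,1],[0,0,0.07,0,0,0,1],[0,0,0.095,0,0,0,1],[0,0,0.12,0,0,0,1],[0,0,0.14,0,0,0,1],[0,0,0.155,0,0,0,1],[0,0,0.165,0,0,0,1],[0,0,0.165,0,0,0,1],[0,0,0.165,0,0,0,1]]]'

```text
clock: 3.4
position: [0.6321, -0.1512, 0.1657]
ee_rot: [3.06, 0.71, -0.001]
force: [0.3, 0.2, 0.6]
width: 0.009
gripper_force: 0.0
```

Call:
jog_arm --motion '[[[0,0,0,0,0,0,1],[0,0,0,0,0,0,1],[0,0,0,0,0,0,1],[0,0,0,0,0,0,1],[0,0,0,0,0,0,1],[0,0,0,0,0,0,1],[0,0,0,0,0,0,1],[0,0,0,0,0,0,1],[0,0,0,0,0,0,1],[0,0,0,0,0,0,1]]]'

```text
clock: 4.23
position: [0.6323, -0.1506, 0.1655]
ee_rot: [3.06, 0.711, -0.0]
force: [-0.6, -1.0, 0.8]
width: 0.002
gripper_force: 0.0
```

Run:
```python
from h import *
im=get_image("scene")[:,:,::-1]; cv2.imwrite("pics/red.png",cv2.resize(im[120:320,180:440],None,fx=3,fy=3))
```

```text
(no output)
```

View pics/red.png

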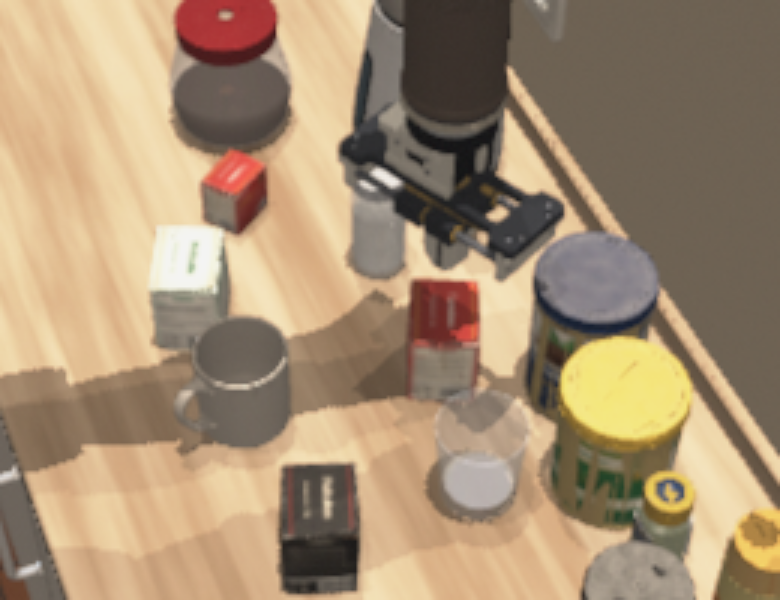

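Call:
jog_arm --motion '[[[0,0,0,0,0,0,1],[0,0,0,0,0,0,1],[0,0,0,0,0,0,1],[0,0,0,0,0,0,1],[0,0,0,0,0,0,1],[0,0,0,0,0,0,1],[0,0,0,0,0,0,1],[0,0,0,0,0,0,1],[0,0,0,0,0,0,1],[0,0,0,0,0,0,1]]]'

```text
clock: 5.12
position: [0.6323, -0.1507, 0.1655]
ee_rot: [3.06, 0.711, 0.0]
force: [-0.2, -0.4, -0.6]
width: 0.006
gripper_force: 0.0
```

The crop shows the closed fingers (445,255) just above the red box (445,310), touching nothing, and everything else still standing where it was. I'll hold a little longer, then move to the jar.

Call:
jog_arm --motion '[[[0,0,0,0,0,0,1],[0,0,0,0,0,0,1],[0,0,0,0,0,0,1],[0,0,0,0,0,0,1],[0,0,-0.02,0,0,0,1],[0,0,-0.045,0,0,0,1],[0,0,-0.075,0,0,0,1],[0,0,-0.105,0,0,0,1],[0,0,-0.125,0,0,0,1],[0,0,-0.13,0,0,0,1]]]'

```text
clock: 5.95
position: [0.6338, -0.1508, 0.3]
ee_rot: [3.058, 0.71, 0.009]
force: [0.2, -0.3, 0.3]
width: 0.002
gripper_force: 0.0
```

Call:
jog_arm --motion '[[[0.008,-0.015,0,0,0,0,1],[0.02,-0.039,0,0,0,0,1],[0.033,-0.064,0,0,0,0,1],[0.046,-0.09,0,0,0,0,1],[0.058,-0.114,0,0,0,0,1],[0.067,-0.131,0,0,0,0,1],[0.067,-0.131,0.015,0,0,0,1],[0.067,-0.131,0.04,0,0,0,1],[0.067,-0.131,0.065,0,0,0,1],[0.067,-0.131,0.085,0,0,0,1]]]'

```text
clock: 6.78
position: [0.6337, -0.0034, 0.2082]
ee_rot: [-3.06, -0.712, 0.003]
force: [0.3, 0.4, -0.0]
width: -0.001
gripper_force: 0.0
```

Call:
jog_arm --motion '[[[0,0,0,0,0,0,1],[0,0,0,0,0,0,1],[0,0,0,0,0,0,1],[0,0,0,0,0,0,1],[0,0,0,0,0,0,1],[0,0,0,0,0,0,1],[0,0,0,0,0,0,1],[0,0,0,0,0,0,1],[0,0,0,0,0,0,1],[0,0,0,0,0,0,1]]]'

```text
clock: 7.62
position: [0.6346, -0.0035, 0.2106]
ee_rot: [3.06, 0.711, 0.0]
force: [0.1, 0.6, 0.4]
width: 0.002
gripper_force: 0.0
```

Call:
jog_arm --motion '[[[0,0,0,0,0,0,1],[0,0,0,0,0,0,1],[0,0,0,0,0,0,1],[0,0,0,0,0,0,1],[0,0,0,0,0,0,1],[0,0,0,0,0,0,1],[0,0,0,0,0,0,1],[0,0,0,0,0,0,1],[0,0,0,0,0,0,1],[0,0,0,0,0,0,1]]]'

```text
clock: 8.45
position: [0.6346, -0.0035, 0.2105]
ee_rot: [3.06, 0.711, -0.0]
force: [-0.3, -0.6, 0.3]
width: 0.006
gripper_force: 0.0
```

Run:
```python
from h import *
im=get_image("scene")[:,:,::-1]; cv2.imwrite("pics/jar.png",cv2.resize(im[90:290,180:440],None,fx=3,fy=3))
```

```text
(no output)
```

View pics/jar.png

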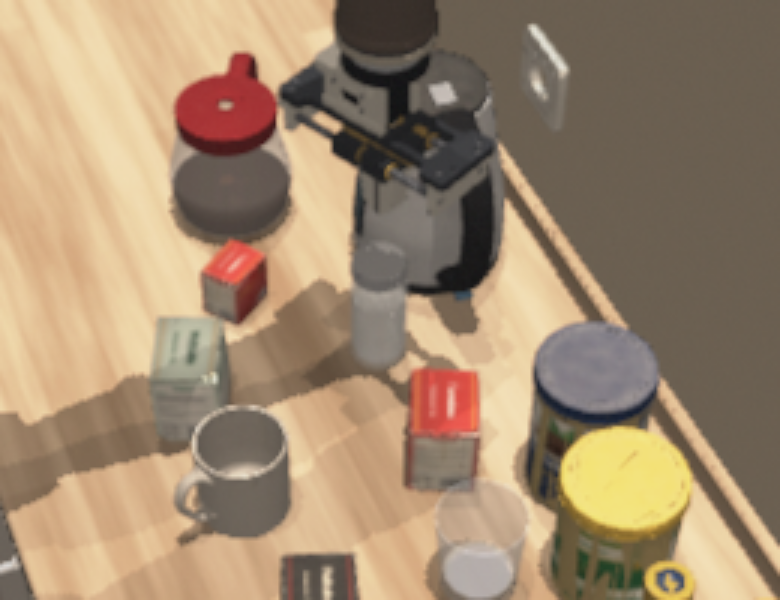

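The crop shows the fingers (378,190) above the jar lid (378,260), clear of the kettle, and nothing has moved. Next: hold a little longer, go up and over to the mug, and come down.

Call:
jog_arm --motion '[[[0,0,0,0,0,0,1],[0,0,0,0,0,0,1],[0,0,0,0,0,0,1],[0,0,0,0,0,0,1],[0,0,0,0,0,0,1],[0,0,-0.02,0,0,0,1],[0,0,-0.045,0,0,0,1],[0,0,-0.07,0,0,0,1],[0,0,-0.085,0,0,0,1],[0,0,-0.09,0,0,0,1]]]'

```text
clock: 9.33
position: [0.6357, -0.0033, 0.3036]
ee_rot: [3.059, 0.711, 0.007]
force: [0.8, 0.8, -0.1]
width: 0.004
gripper_force: 0.0
```

Call:
jog_arm --motion '[[[-0.015,0.002,0,0,0,0,1],[-0.04,0.005,0,0,0,0,1],[-0.067,0.009,0,0,0,0,1],[-0.095,0.013,0,0,0,0,1],[-0.122,0.016,0,0,0,0,1],[-0.15,0.02,0,0,0,0,1],[-0.178,0.024,0,0,0,0,1],[-0.202,0.027,0,0,0,0,1],[-0.22,0.03,0,0,0,0,1],[-0.225,0.03,0,0,0,0,1]]]'

```text
clock: 10.17
position: [0.4432, -0.1318, 0.2999]
ee_rot: [3.061, 0.706, -0.003]
force: [0.1, -0.4, -0.2]
width: 0.002
gripper_force: 0.0
```

Call:
jog_arm --motion '[[[0,0,0.015,0,0,0,1],[0,0,0.04,0,0,0,1],[0,0,0.065,0,0,0,1],[0,0,0.09,0,0,0,1],[0,0,0.11,0,0,0,1],[0,0,0.125,0,0,0,1],[0,0,0.13,0,0,0,1],[0,0,0.13,0,0,0,1],[0,0,0.13,0,0,0,1],[0,0,0.13,0,0,0,1]]]'

```text
clock: 11.0
position: [0.4467, -0.1296, 0.1714]
ee_rot: [3.059, 0.711, 0.002]
force: [-0.5, -0.4, 0.4]
width: 0.003
gripper_force: 0.0
```

Call:
jog_arm --motion '[[[0,0,0,0,0,0,1],[0,0,0,0,0,0,1],[0,0,0,0,0,0,1],[0,0,0,0,0,0,1],[0,0,0,0,0,0,1],[0,0,0,0,0,0,1],[0,0,0,0,0,0,1],[0,0,0,0,0,0,1],[0,0,0,0,0,0,1],[0,0,0,0,0,0,1]]]'

```text
clock: 11.83
position: [0.4459, -0.1297, 0.1705]
ee_rot: [3.06, 0.711, -0.0]
force: [-0.9, 0.3, 0.1]
width: 0.006
gripper_force: 0.0
```

Call:
jog_arm --motion '[[[0,0,0,0,0,0,1],[0,0,0,0,0,0,1],[0,0,0,0,0,0,1],[0,0,0,0,0,0,1],[0,0,0,0,0,0,1],[0,0,0,0,0,0,1],[0,0,0,0,0,0,1],[0,0,0,0,0,0,1],[0,0,0,0,0,0,1],[0,0,0,0,0,0,1]]]'

```text
clock: 12.67
position: [0.4459, -0.1296, 0.1705]
ee_rot: [3.06, 0.711, 0.0]
force: [-0.4, -0.1, 0.2]
width: 0.005
gripper_force: 0.0
```

Call:
jog_arm --motion '[[[0,0,0,0,0,0,1],[0,0,0,0,0,0,1],[0,0,0,0,0,0,1],[0,0,0,0,0,0,1],[0,0,0,0,0,0,1],[0,0,0,0,0,0,1]]]'

```text
clock: 13.17
position: [0.4459, -0.1296, 0.1705]
ee_rot: [3.06, 0.711, -0.0]
force: [-1.0, 0.3, -0.2]
width: 0.006
gripper_force: 0.0
```

Run:
```python
from h import *
im=get_image("scene")[:,:,::-1]; cv2.imwrite("pics/mug.png",cv2.resize(im[120:320,180:440],None,fx=3,fy=3))
```

```text
(no output)
```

View pics/mug.png

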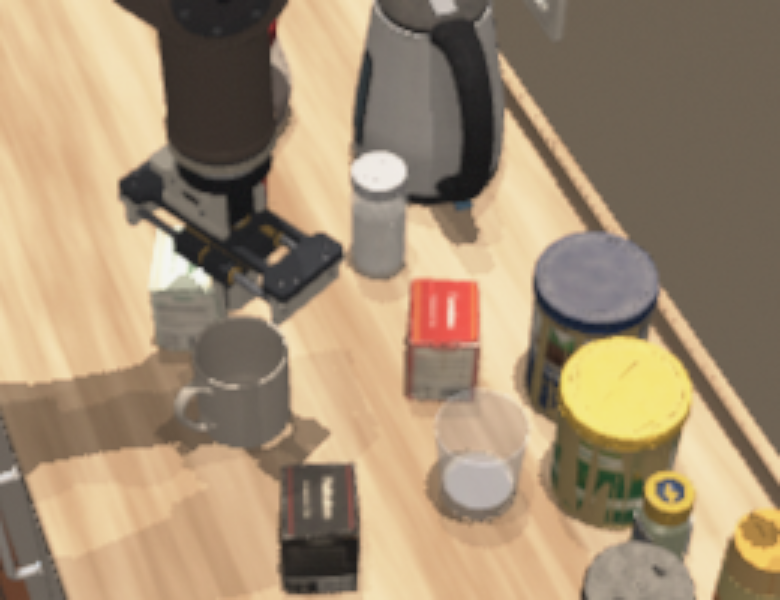

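The crop shows the fingers above the mug mouth (240,350), with every object standing where it was. Handing in.

```bash
python3 -c "
from cell import *
print(sign_off())"
```

```text
the job is handed in; nothing more can be done
None
```

I pointed at the red tea box, the milk jar and the mug in that order, about two seconds each from roughly 8 cm above. I handed the job in still pointing at the mug; the crops and force readings showed nothing touched or moved, and no verdict came back.

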